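Refit the belt-tension spring on a grinder head

TASK

The belt-grinder head on the bench has lost its tension spring. Take the spring from the kit tray, feel its hooked end down into the hole of the anchor tab on the tension arm's tail without forcing it, then stretch the spring and drop its eye over the headed post so that it sits under the post's head and holds the arm against its stop. Do not overstretch the spring, and leave the things around it where they are.

Things in the scene. Friction and masses are not known exactly. Their poses are not given: they have to be found in the camera images.
- grinder_head: Belt-grinder head taken off its motor, fixed, lying on its back plate with its wheels upward: grey plate 370 x 205 mm, top 30 mm above the bench, a 100 mm drive wheel and two 50 mm idler wheels (tops 96 mm above the bench). Origin on the bench under the plate; x runs along the plate towards the wheels, z up. The spring works across the wheel-free end nearest the robot, roughly along y.
- tension_arm (a joint): Flat steel tension arm, hinged about the vertical on the head at (0, 70) mm, tail towards the head's -x. 0 = slack, 0.35 rad = against its stop; grows as the tail swings to the post. About 3 N across the tail end moves it; it stays where left. One screw clamps the anchor tab, a flat strip 63 x 28 x 6 mm with a plain vertical 6 mm through hole, tight in a slot along the tail.
- tail_mid (a point): Point on the centre line of the arm's tail, 60 mm from the pivot, level with the tab's top (60 mm above the bench); at the stop it lies at (-60, 70) mm of the head. The tab is set differently each time: its hole is on this line, up to 9 mm inward or outward of the point, not measured: see or feel for it. The tab runs 28 mm inward to its screw, 26 mm outward of the hole; 24 mm free below.
- spring_post (a point): Fixed upright post at (-60, -67) mm of the head; this point is on its axis, on top of its 16 mm base, where the eye comes to rest (60 mm above the bench). From there a neck 5.5 mm in diameter and 6 mm high, then a head 10 mm in diameter whose bevelled top ends 11.5 mm above this point. With the arm at its stop the hole is 137 mm from the post.
- spring: Tension spring, 130 mm long, 135 g, lying closed in the kit tray's notches, hook hanging down. Origin on the spring's axis in the middle of the square plug at its eye end (30 mm long, 16 x 16 mm, the part to grip); x from eye to hook, z opposite to the hook's leg (up). Coils 16 mm in diameter start 15 mm from the origin. Stays straight; opens at 4 N, then 0.4 N per mm.
- spring_eye (a point): Centre of the eye, a ring of 4 mm wire, 14 mm inside diameter, lying in the spring's x-y plane, 31 mm before the origin of the spring.
- spring_hook (a point): Tip of the hook: the square-cut lower end of a straight leg of 4 mm wire that stands at right angles to the spring, towards its -z; the tip lies 24 mm below the spring's axis. Closed, the leg is 118 mm from the centre of the eye; fitted, about 131 mm; over 148 mm (30 mm of stretch) the spring is spoilt.
- kit_tray: Grey plastic kit tray, fixed, 170 x 90 mm with a 14 mm rim; two notched ribs hold the spring with its axis 40 mm above the bench, along the tray's x. Origin under its centre. Stands left or right of the head; a blue parts bin stands on the other side.
- parts_bin: Blue plastic bin, fixed, 100 x 140 x 60 mm high, with polished fittings. Origin under its centre. A bystander.
- sleeve: Polished steel sleeve, 48 mm in diameter, 75 mm high, standing loose. Origin under its centre. A bystander.
- spare_wheel: Black rubber-tyred spare idler wheel, 50 mm in diameter, 34 mm high, lying loose. Origin under its centre. A bystander.
- screwdriver: Black-handled screwdriver, 200 mm long, 26 mm thick, lying loose on the bench between robot and head. Origin at mid-length on the bench. A bystander.
There are look-alikes about, which are no part of the job. There is more than one size of the spring; the job needs the middle-sized.

How it is judged (in metres and radians):
On the way, in this order (a step that is already met when the one before it is completed fails the run):
1. the hook is down in the tab's hole, its tip more than 9 mm below the tab's top (horizontal distance between spring_hook and tail_mid below 0.0145 m and z of spring_hook in the frame of tail_mid below -0.009 m), for 0.1 s.
2. the eye is round the post under its head, the hook still in the hole and the spring stretched (all of step 1 and horizontal distance between spring_eye and spring_post below 0.007 m and z of spring_eye in the frame of spring_post below 0.006 m and distance between spring_eye and spring_hook above 0.128 m), for 0.1 s.
At the end, for the whole second after the job is handed in: Hook leg through the tab's hole (within 14.5 mm of tail_mid, tip over 9 mm below the tab's top), eye round the post's neck (within 7 mm of its axis, 0 to 6 mm above the base), eye to hook tip over 128 mm, arm at its stop (over 0.32 rad), at rest, released (all of step 2 and z of spring_eye in the frame of spring_post above -0.001 m and value of joint tension_arm above 0.32 rad and linear speed of spring below 0.02 m/s); the robot touches nothing.
It fails at once if the spring is overstretched (eye to hook tip over 150 mm) (distance between spring_eye and spring_hook above 0.15 m).
It fails at once if the hook is forced: the spring presses on the head and its arm with over 30 N in all (fitted, its pull at both ends makes about 18 N) (contact force between spring and grinder_head above 30 N).
It fails at once if the gripper knocks the head or its arm with over 20 N (contact force between the fingers and grinder_head above 20 N).
It fails at once if the sleeve, the spare wheel or the screwdriver is moved more than 20 mm (distance of any of sleeve, spare_wheel, screwdriver from where it was at the start of the episode above 0.02 m).
It also fails if it takes over 61 s, if anything falls off the work surface, if the arm or the gripper's body presses on something with over 40 N, if the wrist force passes 120 N, or if a joint passes its speed limit or range.

ROBOT

A 7-joint arm with a two-finger parallel gripper is mounted at the origin on the work surface. World frame = base frame: x ahead of the robot, y to its left, z up, the work surface at z = 0. Lengths are in mm, angles in rad, forces in N, time in s.
With the tool pointing down it reaches from about 400 to 875 mm from the base axis. Payload 4.4 kg.
Tool frame: the origin (TCP) lies at the very end of the fingers, on their centre line; the grasp point (between the pads) lies 19 mm behind it (ctrl.grasp_offset is the distance from the TCP to the grasp point, in mm); z points along the fingers, y is the line along which they close (so a half turn about z gives the same grasp; the last joint's range is limited). The gripper opens to 85 mm and grips with 20 to 120 N. Pads are 22 mm wide; open, the fingers measure 114 mm over their backs; the gripper's body (76 mm by 85 mm) begins 54 mm behind the grasp point. The pads swing forward as they close: fully open they stand 13 mm farther back than shut.
Start: joints at [-1.376, 0.628, 0.038, 1.517, -0.027, 0.996, -0.02], TCP at [167.58, 628.04, 231.313] pointing down, gripper open.
Joint ranges: [-3.06, 3.06], [-0.37, 2.12], [-1.25, 1.32], [0.18, 2.47], [-1.1, 4.24], [0.23, 1.98], [-2.94, 2.94]. Speed limits (rad/s): [2.57, 2.57, 3.14, 3.14, 3.14, 3.14, 3.14].

INTERFACE

Orientations are given as [roll, pitch, yaw] about the fixed x, y, z axes, in that order (R = Rz(yaw) Ry(pitch) Rx(roll)).
In Python, from cell import status, cams, ctrl gives the robot as it stands.
- The arm moves only by the tool move_arm, never from a script. Its argument "plan" is a list of rows, each a list of 3 entries, a list of its own where there are three numbers: the shift along the world's x, y, z in mm, then the turn, a rotation vector about the world's x, y, z in degrees, then the opening, from 0 (shut) to 1 (fully open). In form: [[[x, y, z], [wx, wy, wz], gripper], ...]. A call has 1 to 10 rows; each row shifts and turns the commanded pose from where the row before left it; what a row does not reach is not made up. A row lasts 1/8 s, in which the tool goes at most 62.5 mm and 10.7 degrees, less where a joint would pass 70% of its speed; a pose out of reach is approached as far as the arm can. A call with a gripper value outside its range is refused whole. The fingers move at their own pace and stop on an object; the grip force is fixed at half the most. Time passes only in rows, so rows that do not move let the fingers close. It gives the time, the measured TCP pose, the force, the opening and the grip force at its end, in the units of the state.
- status.read_state(): the state, without advancing time (a new reading comes with each control period).
- cams.get_image(name): name is "scene" or "top" or "wrist"; returns the picture (384x512x3 uint8, blue, green, red); there is no depth.
- cams.camera_params(name): a dict with "K" (3x3 intrinsics, pixels), "pose" (4x4, takes a point from camera to world coordinates); the wrist camera has in their place "tool_from_camera" (4x4, takes a point from camera to tool coordinates, whose origin is the TCP and whose axes are the flange's). Camera axes: x right, y down, z forward; pixel columns grow to the right and rows downward; lengths in mm; the calibration is good to about 2 mm. The wrist camera is an equidistant fisheye: a pixel r from the principal point sees the ray r / f radians off the axis. A picture is of the moment at which its call begins: read the wrist's pose just before it. camera_params takes no time and is no camera call.
- ctrl.finish_job(): hands the job in; it is judged then, once.
The state is a dict: "clock": time; "qpos": joint angles; "qd": joint speeds; "tau": joint torques, N m; "eef_pos": TCP position; "tool_rot": TCP orientation; "force": force on the tool from outside, world axes, zero at the start; "torque": the same for the moment, N m; "width": finger opening in mm; "gripper_force": force on a finger pad.
Only numpy, scipy, OpenCV 4.12 (cv2) and the standard library are available. Lean on these libraries where they do the work, as an engineer would, in place of code of your own. Each camera call takes 0.05 s, during which the arm holds its last target. There are 200 camera calls.

## Working session

There is one attempt and no reset: what is moved stays moved. The work goes in short steps, Python scripts to look and compute and a tool call to move; the robot and the scene stay as the last step left them, time stands still between calls to the robot, and variables do not carry over. Pictures are saved under pics/ and viewed, at most 10 in all, crops included, and the job is handed in when it is done.

Besides the shell and the picture viewer there is one more tool, called after "Request:" as name(argument=value, ...), one argument or row to a line, values as JSON. move_arm: Moves the arm, as the interface text tells. Its arguments: {"type":"object","properties":{"plan":{"type":"array","items":{"type":"array"}}},"required":["plan"]}

```bash
ls; mkdir -p pics; python3 - <<'E'
from cell import status,cams,ctrl
import cv2,numpy as np
s=status.read_state(); print({k:np.round(v,3).tolist() for k,v in s.items()}, ctrl.grasp_offset)
for n in("scene","top"):
    cv2.imwrite(f"pics/{n}0.png",cv2.resize(cams.get_image(n),(800,600),interpolation=cv2.INTER_CUBIC))
    p=cams.camera_params(n);print(n,np.round(p["K"],1).tolist(),np.round(p["pose"],3).tolist())
p=cams.camera_params("wrist");print({k:np.round(v,3).tolist() for k,v in p.items()})
E
```

```text
pics
{'clock': 0.0, 'qpos': [-1.376, 0.629, 0.038, 1.518, -0.027, 0.996, -0.02], 'qd': [-0.001, -0.0, 0.003, 0.0, -0.0, -0.0, -0.002], 'tau': [0.0, -56.34, 1.226, -19.345, 0.011, 0.01, -0.0], 'eef_pos': [167.405, 627.429, 230.372], 'tool_rot': [-3.14, -0.0, 2.881], 'force': [0.303, 0.556, -0.259], 'torque': [0.003, -0.033, 0.004], 'gripper_force': 0.0, 'width': 85.787} 18.700000000000003
scene [[411.5, 0.0, 257.1], [0.0, 411.5, 193.0], [0.0, 0.0, 1.0]] [[-0.779, 0.348, -0.522, 1095.32], [0.627, 0.454, -0.633, 717.235], [0.017, -0.82, -0.572, 723.888], [0.0, 0.0, 0.0, 1.0]]
top [[481.1, 0.0, 253.1], [0.0, 481.1, 191.6], [0.0, 0.0, 1.0]] [[-0.024, -0.998, 0.062, 417.475], [-1.0, 0.024, 0.0, -15.0], [-0.002, -0.062, -0.998, 1224.361], [0.0, 0.0, 0.0, 1.0]]
{'K': [[297.319, 0.0, 252.865], [0.0, 297.319, 190.032], [0.0, 0.0, 1.0]], 'tool_from_camera': [[-0.001, -0.953, -0.303, 78.246], [1.0, -0.002, 0.0, -0.882], [-0.001, -0.303, 0.953, -142.24], [0.0, 0.0, 0.0, 1.0]]}
```

View pics/top0.png

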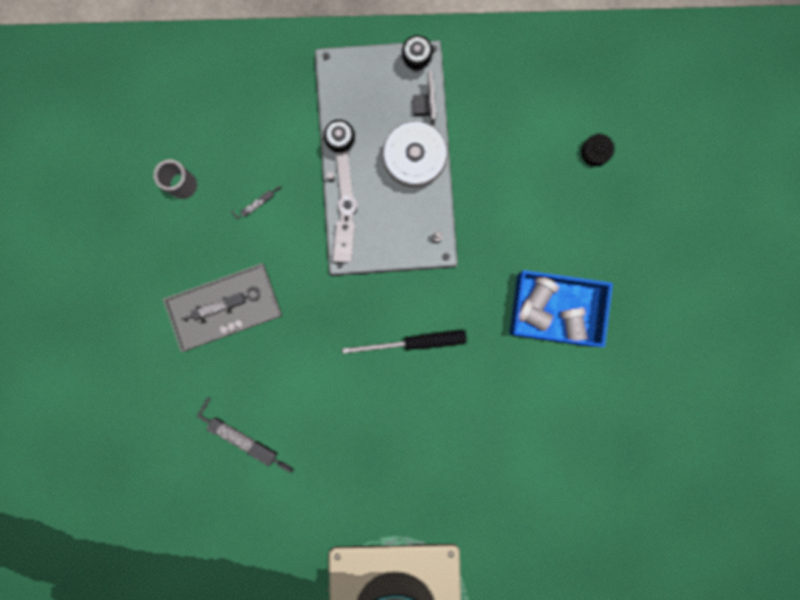

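View pics/scene0.png

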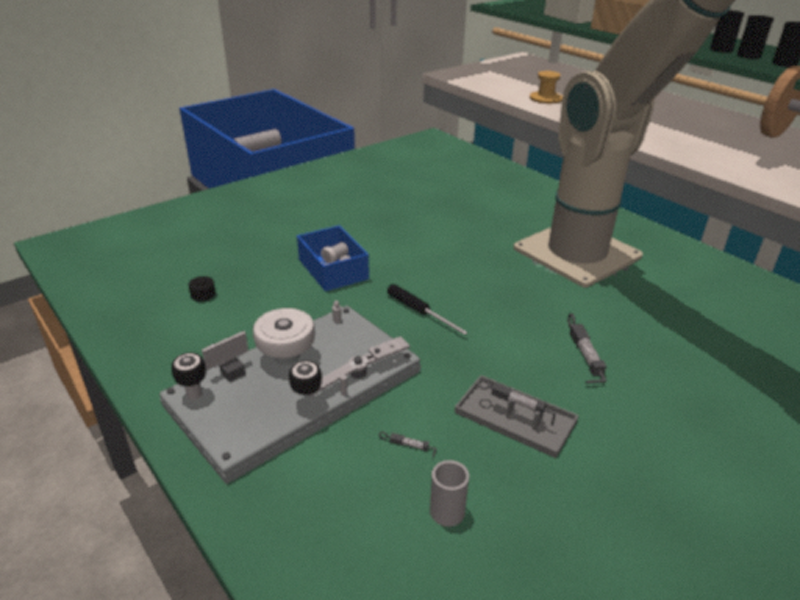

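The top view shows three springs: a small one loose at (258,203), a middle one in the tray at (222,305) and a large one loose at (245,440). The tray one fits because it is the middle size and lies in the notches. I'll confirm it in an enlarged crop.

```bash
cat > h.py <<'E'
from cell import status,cams,ctrl
import cv2,numpy as np
from scipy.spatial.transform import Rotation as R
def ray(n,u,v):
    p=cams.camera_params(n);K=np.array(p["K"]);T=np.array(p["pose"])
    return T[:3,3],T[:3,:3]@np.linalg.inv(K)@[u,v,1]
def pt(n,u,v,z):
    o,d=ray(n,u,v);return o+d*(z-o[2])/d[2]
def wpose():
    s=status.read_state();T=np.eye(4);T[:3,:3]=R.from_euler("xyz",s["tool_rot"]).as_matrix();T[:3,3]=s["eef_pos"]
    return T@np.array(cams.camera_params("wrist")["tool_from_camera"])
KW=np.array(cams.camera_params("wrist")["K"])
def wpt(T,u,v,z):
    a=np.array([u-KW[0,2],v-KW[1,2]]);r=np.hypot(*a);t=r/KW[0,0]
    d=T[:3,:3]@np.r_[a/r*np.sin(t),np.cos(t)];return T[:3,3]+d*(z-T[2,3])/d[2]
def wproj(T,P):
    c=np.linalg.inv(T)@np.r_[P,1];r=np.hypot(c[0],c[1]);t=np.arctan2(r,c[2])
    return KW[:2,2]+c[:2]/r*t*KW[0,0]
E
python3 - <<'E'
from h import *
im=cams.get_image("top")
a=im[160:235,100:190];b=im[110:185,200:295]
f=lambda c:cv2.resize(c,None,fx=7,fy=7,interpolation=cv2.INTER_CUBIC)[:, :]
A=cv2.resize(a,None,fx=6,fy=6,interpolation=cv2.INTER_CUBIC);B=cv2.resize(b[:, :],None,fx=6,fy=6,interpolation=cv2.INTER_CUBIC)
# left: cols100..163
cv2.imwrite("pics/c1.png",np.hstack([A[:, :450],B[:, :350]]))
g=lambda u,v:((u+.5)/1.5625-.5,(v+.5)/1.5625-.5)
for nm,u,v,z in[("plate TL",317,50,30),("TR",440,42,30),("BR",456,266,30),("BL",331,273,30),("tail hole",345,246,60),("pivot",347,205,65),("post",435,238,70),("eye",253,294,40),("hook",184,319,40),("tray1",165,300,14),("tray2",263,265,14),("tray3",281,315,14),("tray4",183,350,14),("sdr1",345,351,5),("sdr2",466,337,13),("sleeve",170,173,75),("big1",205,405,10),("big2",292,470,10)]:
    print(nm,np.round(pt("top",*g(u,v),z)[:2]))
E
```

```text
plate TL [901. 104.]
TR [909. -96.]
BR [ 543. -112.]
BL [537.  88.]
tail hole [575.  63.]
pivot [639.  58.]
post [583. -77.]
eye [505. 211.]
hook [468. 320.]
tray1 [501. 358.]
tray2 [554. 199.]
tray3 [472. 171.]
tray4 [420. 329.]
sdr1 [412.  70.]
sdr2 [ 430. -126.]
sleeve [694. 330.]
big1 [331. 296.]
big2 [224. 158.]
```

View pics/c1.png

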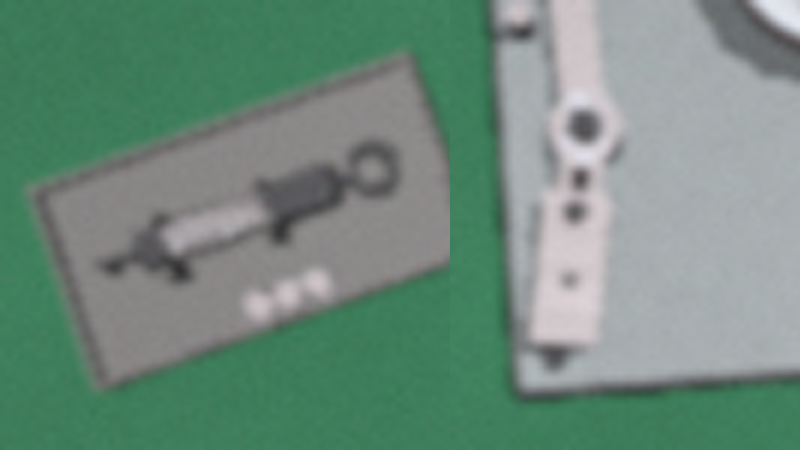

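The left crop shows the tray spring: eye at (372,167), plug at (300,192), coils, hook at (105,265), so it is the middle-sized one in the notches. The right crop shows the pivot at (583,125), the tab screw at (575,212) and the tab hole at (570,280). I'm moving above the spring now.

Request:
move_arm(
  plan=[
    [[33,-39,-9],[0,0,-5.6],0.5],
    [[33,-39,-9],[0,0,-5.6],0.5],
    [[33,-39,-9],[0,0,-5.6],0.5],
    [[33,-39,-9],[0,0,-5.6],0.5],
    [[33,-39,-9],[0,0,-5.6],0.5],
    [[33,-39,-9],[0,0,-5.6],0.5],
    [[33,-39,-9],[0,0,-5.6],0.5],
    [[33,-39,-9],[0,0,-5.6],0.5],
    [[33,-39,-9],[0,0,-5.6],0.5],
    [[31,-36,-9],[0,0,-5.6],0.5],
  ],
)

```text
clock: 1.4
eef_pos: [496.6, 239.5, 141.0]
tool_rot: [3.142, 0.0, 1.9]
force: [-0.0, 0.7, -0.3]
width: 42.5
gripper_force: 0.0
```

Request:
move_arm(
  plan=[
    [[0,0,0],[0,0,0],0.5],
    [[0,0,0],[0,0,0],0.5],
  ],
)

```text
clock: 1.65
eef_pos: [495.0, 241.5, 141.0]
tool_rot: [-3.141, -0.001, 1.904]
force: [-1.3, 1.3, 0.5]
width: 42.5
gripper_force: 0.0
```

```bash
python3 - <<'E'
from h import *
s=status.read_state();print(s["clock"],np.round(s["eef_pos"],1),np.round(s["tool_rot"],3))
T=wpose();im=cams.get_image("wrist");np.save("T1.npy",T)
cv2.imwrite("pics/w1.png",cv2.resize(im,(800,600),interpolation=cv2.INTER_CUBIC))
E
```

```text
1.65 [495.  241.5 141. ] [-3.141e+00 -1.000e-03  1.904e+00]
```

View pics/w1.png

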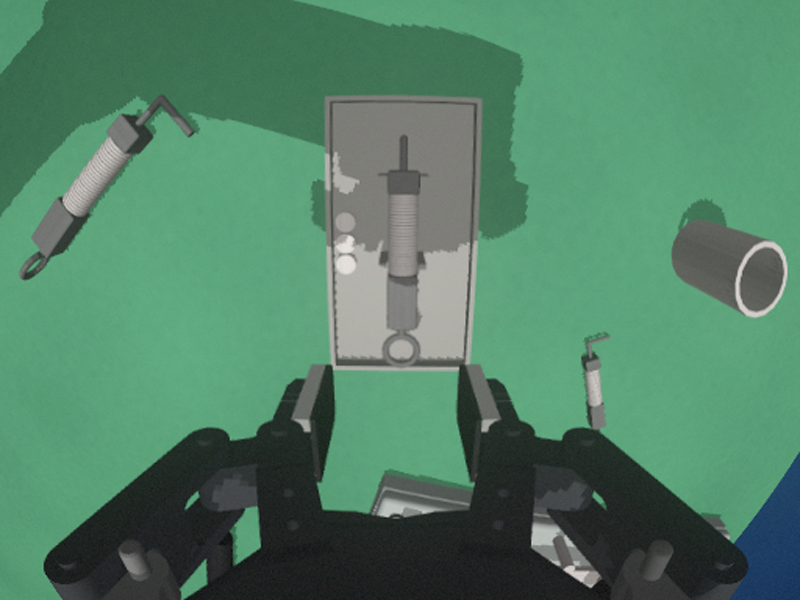

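The wrist view shows the tray spring aligned with the tool: eye centre at (401,349), plug from (402,277) to (402,328), hook end at (404,137). I'm computing the offset to the plug.

```bash
cat >> h.py <<'E'
g=lambda u,v:((u+.5)/1.5625-.5,(v+.5)/1.5625-.5)
E
python3 - <<'E'
from h import *
T=np.load("T1.npy")
e=wpt(T,*g(401,349),40);h=wpt(T,*g(404,139),40);p1=wpt(T,*g(402,277),48);p2=wpt(T,*g(402,328),48)
print(e,h,p1,p2)
d=(h-e)/np.linalg.norm(h-e);print("yaw",np.degrees(np.arctan2(d[1],d[0])),np.linalg.norm(h-e),"origin by eye",e+31*d,"by plug",(p1+p2)/2, "tray edge yaw",np.degrees(1.904))
for a,b in[((326,97),(333,369)),((482,98),(471,369))]:
    q=wpt(T,*g(*b),14)-wpt(T,*g(*a),14);print(np.degrees(np.arctan2(-q[1],-q[0])),np.linalg.norm(q))
E
```

```text
[507.02386513 212.897912    40.        ] [470.24852557 323.35159874  40.        ] [492.70060138 255.28823197  48.        ] [502.16529627 228.21051135  48.        ]
yaw 108.41507890471178 116.4149582988339 origin by eye [497.23100395 242.31049213  40.        ] by plug [497.43294883 241.74937166  48.        ] tray edge yaw 109.09116419290874
108.70118508421973 168.7289912518216
108.8874334887801 168.68321776023578
```

Request:
move_arm(
  plan=[
    [[2.3,0.5,-20],[0,0,-0.5],0.5],
    [[0,0,-35],[0,0,0],0.5],
    [[0,0,-35],[0,0,0],0.5],
    [[0,0,-20],[0,0,0],0.5],
    [[0,0,-9],[0,0,0],0.5],
    [[0,0,0],[0,0,0],0.5],
    [[0,0,0],[0,0,0],0.1],
    [[0,0,0],[0,0,0],0.1],
    [[0,0,0],[0,0,0],0.1],
    [[0,0,0],[0,0,0],0.1],
  ],
)

```text
clock: 2.95
eef_pos: [498.5, 242.0, 23.1]
tool_rot: [3.14, -0.001, 1.895]
force: [0.2, 0.2, 6.5]
width: 14.9
gripper_force: 60.1
```

Request:
move_arm(
  plan=[
    [[0,0,15],[0,0,0],0.1],
    [[0,0,45],[0,0,0],0.1],
    [[0,0,40],[0,0,0],0.1],
    [[11,-40,0],[0,0,-2.3],0.1],
    [[12,-41,0],[0,0,-2.3],0.1],
    [[12,-41,0],[0,0,-2.3],0.1],
    [[12,-41,0],[0,0,-2.3],0.1],
    [[12,-41,0],[0,0,-2.3],0.1],
    [[11,-41,-3],[0,0,-2.3],0.1],
    [[11,-41,-5],[0,0,-2.3],0.1],
  ],
)

```text
clock: 4.2
eef_pos: [578.9, -45.9, 114.9]
tool_rot: [3.142, -0.0, 1.612]
force: [1.3, 0.3, -1.4]
width: 14.7
gripper_force: 59.2
```

Request:
move_arm(
  plan=[
    [[0,0,0],[0,0,0],0.1],
    [[0,0,0],[0,0,0],0.1],
    [[0,0,0],[0,0,0],0.1],
  ],
)

```text
clock: 4.58
eef_pos: [578.6, -42.6, 114.5]
tool_rot: [-3.141, -0.001, 1.616]
force: [-0.0, 0.5, -2.2]
width: 15.1
gripper_force: 59.2
```

```bash
python3 - <<'E'
from h import *
s=status.read_state();print(s["clock"],np.round(s["eef_pos"],1),np.round(s["tool_rot"],3),np.round(s["force"],1))
T=wpose();im=cams.get_image("wrist");np.save("T2.npy",T)
cv2.imwrite("pics/w2.png",cv2.resize(im[0:240,100:400],None,fx=2.5,fy=2.5,interpolation=cv2.INTER_CUBIC))
im=cams.get_image("top")
u,v=200+(570-450+.5)/6-.5,110+280.5/6-.5
print("top hole",pt("top",u,v,60),"pivot",pt("top",200+(133.5)/6-.5,110+125.5/6-.5,68))
E
```

```text
4.575 [578.6 -42.6 114.5] [-3.141e+00 -1.000e-03  1.616e+00] [-0.   0.5 -2.2]
top hole [577.84169409  65.03176597  60.        ] pivot [639.72125611  57.98953527  68.        ]
```

View pics/w2.png

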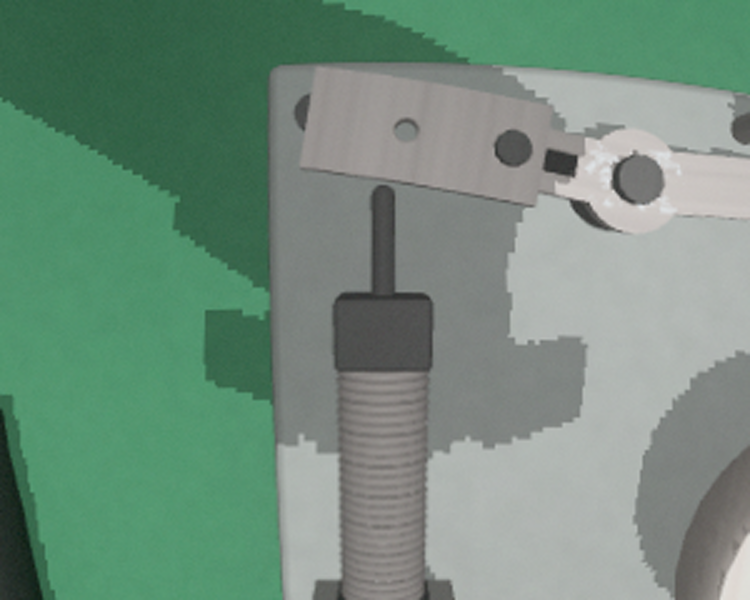

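The crop shows the tab's hole at (406,130) and the hook's outer end at (383,187). The spring sits straight in the gripper.

```bash
python3 - <<'E'
from h import *
T=np.load("T2.npy");s=status.read_state();P=np.array(s["eef_pos"]);y=s["tool_rot"][2]
c=lambda x,y:(100+(x+.5)/2.5-.5,(y+.5)/2.5-.5)
hole=wpt(T,*c(406,130),60)
za=P[2]+17
end=wpt(T,*c(383,186),za);mid=wpt(T,*c(383.5,290),za);base=wpt(T,*c(384,560),za+8)
d=np.array([np.cos(y),np.sin(y),0])
print("hole",hole,"end",end,"dist end-tcp along",(end-P)@d,"lat",(end-P)@[-d[1],d[0],0],"mid lat",(mid-P)@[-d[1],d[0],0],"coil lat",(base-P)@[-d[1],d[0],0])
piv=wpt(T,*c(639,180),68);print("pivot",piv,"|hole-piv|",np.linalg.norm((hole-piv)[:2]))
print("tail angle",np.degrees(np.arctan2(*(piv-hole)[[1,0]])),"plate edge",[wpt(T,*c(*q),30) for q in((271,70),(285,600))])
leg=P+87*d;print("nominal leg",leg,"need",hole-leg, "need by image",hole-(end-2*d))
E
```

```text
hole [578.85753169  65.91406377  60.        ] end [573.91025228  44.6487588  131.44631694] dist end-tcp along 87.74793637120956 lat 0.880617777028248 mid lat 0.8170932719620374 coil lat 0.7707509821293909
pivot [639.41513142  57.38675917  68.        ] |hole-piv| 61.155030935100584
tail angle -8.015298088732557 plate edge [array([538.12672095,  88.92731764,  30.        ]), array([545.75164039, -83.75664455,  30.        ])]
nominal leg [574.82363162  43.94120339 114.44631694] need [  4.03390007  21.97286038 -54.44631694] need by image [  4.85728928  23.26327938 -71.44631694]
```

Request:
move_arm(
  plan=[
    [[2.5,12,-10],[0,0,0],0.1],
    [[2.4,11.3,-10],[0,0,0],0.1],
    [[0,0,-10],[0,0,0],0.1],
    [[0,0,-10],[0,0,0],0.1],
    [[0,0,0],[0,0,0],0.1],
    [[0,0,0],[0,0,0],0.1],
    [[0,0,0],[0,0,0],0.1],
  ],
)

```text
clock: 5.55
eef_pos: [584.1, -21.5, 74.7]
tool_rot: [3.141, 0.0, 1.613]
force: [-0.6, 0.4, -1.4]
width: 15.1
gripper_force: 59.2
```

```bash
python3 - <<'E'
from h import *
s=status.read_state();print(s["clock"],np.round(s["eef_pos"],1),np.round(s["tool_rot"],3),np.round(s["force"],1))
T=wpose();im=cams.get_image("wrist");np.save("T3.npy",T)
cv2.imwrite("pics/w3.png",cv2.resize(im[20:140,150:350],None,fx=4,fy=4,interpolation=cv2.INTER_CUBIC))
print("hole would show at", (wproj(T,[578.86,65.91,60])-[150,20]+.5)*4-.5)
E
```

```text
5.55 [584.1 -21.5  74.7] [3.141 0.    1.613] [-0.6  0.4 -1.4]
hole would show at [406.68222526 236.43522926]
```

View pics/w3.png

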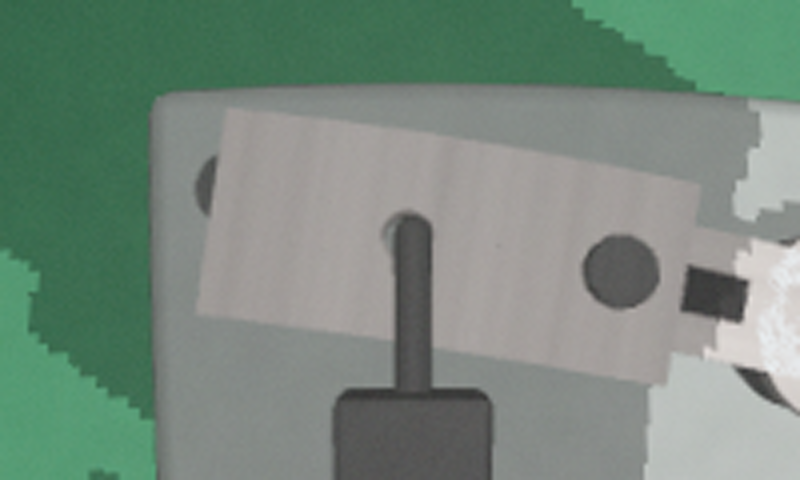

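The crop shows the hole peeking out left of and beyond the leg: hole centre about (405,233), leg projected to hole depth about (413,249). That means shifting about -0.9 mm in x and +2.1 mm in y.

Request:
move_arm(
  plan=[
    [[-0.9,2.1,0],[0,0,0],0.1],
    [[0,0,0],[0,0,0],0.1],
    [[0,0,-3],[0,0,0],0.1],
    [[0,0,0],[0,0,0],0.1],
    [[0,0,0],[0,0,0],0.1],
  ],
)

```text
clock: 6.22
eef_pos: [582.9, -19.1, 71.2]
tool_rot: [-3.141, 0.0, 1.614]
force: [-0.0, 0.1, -1.5]
width: 15.1
gripper_force: 59.2
```

Request:
move_arm(
  plan=[
    [[0.3,-0.2,-1],[0,0,0],0.1],
    [[0,0,-1],[0,0,0],0.1],
    [[0,0,-1],[0,0,0],0.1],
    [[0,0,-1],[0,0,0],0.1],
    [[0,0,0],[0,0,0],0.1],
  ],
)

```text
clock: 6.85
eef_pos: [583.1, -19.3, 67.2]
tool_rot: [-3.141, -0.0, 1.614]
force: [-0.1, -0.4, -1.1]
width: 15.0
gripper_force: 59.2
```

Request:
move_arm(
  plan=[
    [[0,0,-1],[0,0,0],0.1],
    [[0,0,-1],[0,0,0],0.1],
    [[0,0,0],[0,0,0],0.1],
  ],
)

```text
clock: 7.22
eef_pos: [583.1, -19.3, 65.2]
tool_rot: [-3.141, -0.0, 1.614]
force: [0.1, -0.4, -0.9]
width: 14.9
gripper_force: 59.2
```

Request:
move_arm(
  plan=[
    [[0,0,-1],[0,0,0],0.1],
    [[0,0,-1],[0,0,0],0.1],
    [[0,0,0],[0,0,0],0.1],
  ],
)

```text
clock: 7.6
eef_pos: [583.1, -19.2, 63.2]
tool_rot: [-3.141, -0.0, 1.614]
force: [0.4, -0.3, -1.3]
width: 14.6
gripper_force: 59.2
```

Request:
move_arm(
  plan=[
    [[0,0,-1.5],[0,0,0],0.1],
    [[0,0,-1.5],[0,0,0],0.1],
    [[0,0,-1.5],[0,0,0],0.1],
    [[0,0,0],[0,0,0],0.1],
  ],
)

```text
clock: 8.1
eef_pos: [583.0, -19.2, 58.6]
tool_rot: [-3.141, -0.0, 1.614]
force: [0.0, 0.2, -1.0]
width: 15.0
gripper_force: 59.2
```

The hook has entered without resistance, with its tip about 8 mm below the tab's top. I'll go deeper to register it, and measure the post from the first pictures.

Request:
move_arm(
  plan=[
    [[0,0,-1.5],[0,0,0],0.1],
    [[0,0,-1.5],[0,0,0],0.1],
    [[0,0,-1.5],[0,0,0],0.1],
    [[0,0,0],[0,0,0],0.1],
    [[0,0,0],[0,0,0],0.1],
  ],
)

```text
clock: 8.72
eef_pos: [583.2, -19.3, 54.3]
tool_rot: [3.142, -0.0, 1.614]
force: [-0.6, -0.2, -1.5]
width: 15.0
gripper_force: 59.2
```

```bash
python3 - <<'E'
import cv2,numpy as np
a=cv2.imread("pics/top0.png")[210:270,400:465];b=cv2.imread("pics/scene0.png")[285:345,305:370]
f=lambda c:cv2.resize(c,(390,360),interpolation=cv2.INTER_CUBIC)
from h import *
T=wpose();w=cams.get_image("wrist")
cv2.imwrite("pics/c2.png",np.hstack([f(a),f(b)]));cv2.imwrite("pics/w4.png",cv2.resize(w,(800,600),interpolation=cv2.INTER_CUBIC));np.save("T4.npy",T)
E
```

```text
(no output)
```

View pics/c2.png

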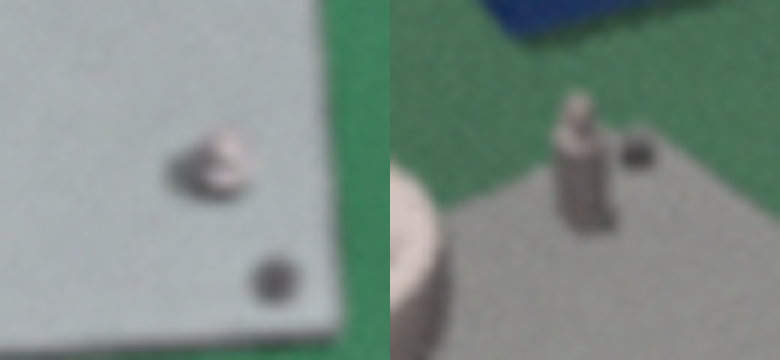

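View pics/w4.png

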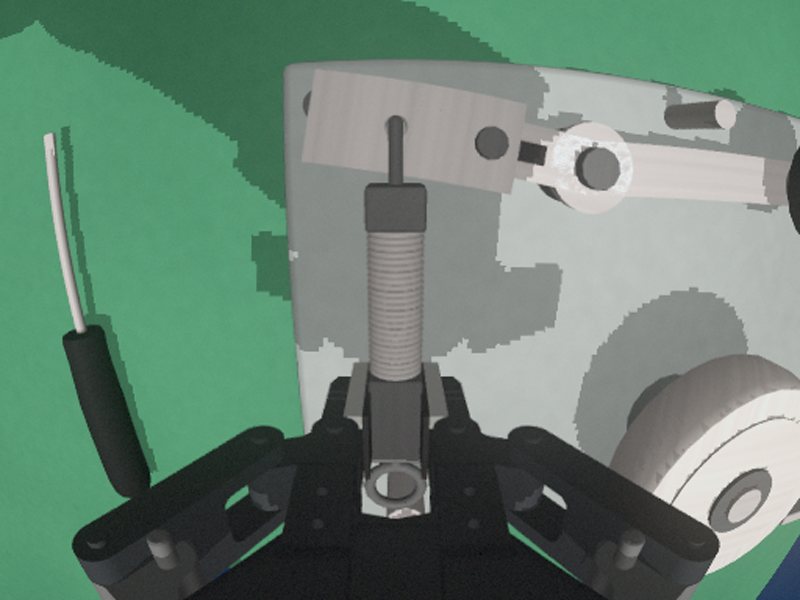

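Left crop: post head at (228,155); right crop: post top at (580,97). The wrist picture shows the hook in the hole at (396,125), the eye round (395,485), and the post's head just peeking out behind it at (404,512). I'm triangulating the post.

```bash
python3 - <<'E'
from h import *
T=np.load("T4.npy");P=np.array(status.read_state()["eef_pos"]);y=status.read_state()["tool_rot"][2];d=np.array([np.cos(y),np.sin(y),0])
A=ray("top",*g(438.2,236));B=ray("scene",*g(336.9,301.2))
M=np.zeros((3,3));r=np.zeros(3)
for o,v in(A,B):
    v=v/np.linalg.norm(v);Q=np.eye(3)-np.outer(v,v);M+=Q;r+=Q@o
print("tri post",np.linalg.solve(M,r),"top@71.5",pt("top",*g(438.2,236),71.5),"scene@71.5",pt("scene",*g(336.9,301.2),71.5))
za=P[2]+17
print("TCP",P,"eye",wpt(T,*g(395,485),za),"nominal eye",P-31*d,"post top approx",wpt(T,*g(404,512),71.5))
piv=wpt(T,*g(599,169),68);print("pivot",piv)
E=[wpt(T,*g(*q),30) for q in((286,75),(304,420))];e=E[0]-E[1];yw=np.arctan2(e[1],e[0])-np.pi/2;print("head yaw",np.degrees(yw))
for yy in(yw,np.radians(2.5)):
    c,s=np.cos(yy),np.sin(yy);print("post from pivot",piv[:2]+np.array([[c,-s],[s,c]])@[-60,-137])
print("leg nominal",P+87*d)
hs=np.array([-61,0]);c,s=np.cos(np.radians(2.5)),np.sin(np.radians(2.5));print("hole at stop",piv[:2]+[-61*c,-61*s])
E
```

```text
tri post [586.10334147 -82.41233142  67.03058755] top@71.5 [585.81716648 -82.43852325  71.5       ] scene@71.5 [589.26704526 -76.60669381  71.5       ]
TCP [583.25747305 -19.26065249  54.35207042] eye [583.49587276 -50.26911488  71.35207042] nominal eye [584.58696127 -50.23213068  54.35207042] post top approx [587.29360572 -63.37888217  71.5       ]
pivot [638.47851143  58.51412879  68.        ]
head yaw 2.3289456038932497
post from pivot [584.09528282 -80.81090286]
post from pivot [584.5114742 -80.9726408]
leg nominal [579.52632866  67.65930242  54.35207042]
hole at stop [577.53656991  55.85334616]
```

Request:
move_arm(
  plan=[
    [[0,-2.5,0],[0,0,0.2],0.1],
    [[0,-2.5,0],[0,0,0.2],0.1],
    [[0,-2.5,0],[0,0,0.2],0.1],
    [[0,-2.5,1],[0,0,0.2],0.1],
    [[0,-2,1],[0,0,0],0.1],
    [[0,0,1],[0,0,0],0.1],
    [[0,0,1.2],[0,0,0],0.1],
    [[0,0,1],[0,0,0],0.1],
    [[0,0,0],[0,0,0],0.1],
    [[0,0,0],[0,0,0],0.1],
  ],
)

```text
clock: 10.02
eef_pos: [583.1, -31.1, 59.5]
tool_rot: [-3.142, -0.0, 1.628]
force: [0.8, 3.3, -4.5]
width: 15.0
gripper_force: 58.9
```

Request:
move_arm(
  plan=[
    [[0,-2,0],[0,0,0],0.1],
    [[0,-2,0],[0,0,0],0.1],
    [[0,-2,0],[0,0,0],0.1],
    [[0,-2,0],[0,0,0],0.1],
    [[0,-2,0],[0,0,0],0.1],
    [[0,0,0],[0,0,0],0.1],
  ],
)

```text
clock: 10.78
eef_pos: [583.2, -39.9, 59.4]
tool_rot: [-3.141, -0.002, 1.628]
force: [1.2, 7.4, -4.2]
width: 15.3
gripper_force: 58.8
```

Request:
move_arm(
  plan=[
    [[0,-2,0],[0,0,0],0.1],
    [[0,-2,0],[0,0,0],0.1],
    [[0,-2,0],[0,0,0],0.1],
    [[0,-2,0],[0,0,0],0.1],
    [[0.2,-2,0],[0,0,0],0.1],
    [[0,-1,0],[0,0,0],0.1],
    [[0,0,0],[0,0,0],0.1],
    [[0,0,0],[0,0,0],0.1],
  ],
)

```text
clock: 11.78
eef_pos: [583.3, -48.6, 59.2]
tool_rot: [-3.141, -0.004, 1.629]
force: [1.6, 10.7, -4.7]
width: 14.8
gripper_force: 58.8
```

```bash
python3 - <<'E'
from h import *
s=status.read_state();print(s["clock"],np.round(s["eef_pos"],1),np.round(s["tool_rot"],3),np.round(s["force"],1))
T=wpose();np.save("T5.npy",T);im=cams.get_image("wrist")
a=cv2.resize(im[280:345,205:305],None,fx=8,fy=8,interpolation=cv2.INTER_CUBIC)
a=cv2.convertScaleAbs(a,alpha=1.5)
cv2.imwrite("pics/w5.png",a)
P=np.array(s["eef_pos"]);y=s["tool_rot"][2];d=np.array([np.cos(y),np.sin(y),0]);e=P-31*d;print("eye",e)
for z,q in((P[2]+17,e),(71.5,[585.3,-81.7])): print((wproj(T,[q[0],q[1],z])-[205,280]+.5)*8-.5)
E
```

```text
11.775 [583.3 -48.6  59.2] [-3.141 -0.004  1.629] [ 1.6 10.7 -4.7]
eye [585.13530734 -79.50165217  59.15785279]
[399.52506031 245.71259088]
[399.7741172 226.7965748]
```

View pics/w5.png

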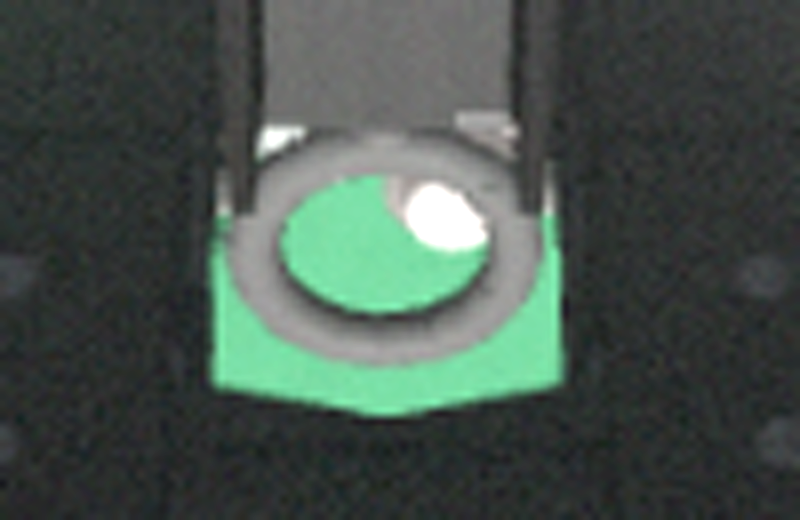

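The crop shows the eye's opening centred at (385,245), 210 px wide. The post's bright head top is up and right at about (452,212), so the post is about 4.5 mm further +x than the eye. I'm swinging the eye over, turning about the hook.

Request:
move_arm(
  plan=[
    [[0.9,-0.2,0],[0,0,0.45],0.1],
    [[0.9,-0.2,0],[0,0,0.45],0.1],
    [[0.9,-0.3,0],[0,0,0.45],0.1],
    [[0.8,-0.2,0],[0,0,0.45],0.1],
    [[0,0,0],[0,0,0],0.1],
    [[0,0,0],[0,0,0],0.1],
  ],
)

```text
clock: 12.58
eef_pos: [586.6, -49.2, 59.1]
tool_rot: [-3.141, -0.005, 1.661]
force: [0.7, 11.3, -4.8]
width: 14.9
gripper_force: 58.8
```

```bash
cat > eye.py <<'E'
from h import *
s=status.read_state();print(s["clock"],np.round(s["eef_pos"],1),np.round(s["tool_rot"],3),np.round(s["force"],1))
im=cams.get_image("wrist")[280:345,205:305]
a=cv2.convertScaleAbs(cv2.resize(im,None,fx=8,fy=8,interpolation=cv2.INTER_CUBIC),alpha=1.5)
cv2.imwrite("pics/w_%d.png"%(s["clock"]*100),a)
hsv=cv2.cvtColor(a,cv2.COLOR_BGR2HSV);gr=(hsv[...,1]>90);wh=(a.min(2)>225)
m=(gr|wh).astype(np.uint8)
n,l,st,c=cv2.connectedComponentsWithStats(m)
for i in range(1,n):
    x,y,w,h,A=st[i]
    if A>1500: print("region",st[i],np.round(c[i]),"white in it",(wh&(l==i)).sum(),"bbox", [ (np.where(wh&(l==i))[k].min(),np.where(wh&(l==i))[k].max()) for k in(1,0)] if (wh&(l==i)).any() else "")
E
python3 eye.py
```

```text
12.575 [586.6 -49.2  59.1] [-3.141 -0.005  1.661] [ 0.7 11.3 -4.8]
region [ 346  175   96   67 4961] [393. 207.] white in it 4961 bbox [(np.int64(346), np.int64(441)), (np.int64(175), np.int64(241))]
region [  282   194   204   119 15007] [381. 261.] white in it 0 bbox 
region [  207   217   361   201 25062] [391. 355.] white in it 0 bbox
```

The head top is now fully visible at about (393,205) within the eye (384,245). Allowing for the height parallax, they are concentric to about 0.5 mm. Lowering now.

Request:
move_arm(
  plan=[
    [[0.5,-0.2,0],[0,0,0],0.1],
    [[0,0,-1.5],[0,0,0],0.1],
    [[0,0,-1.5],[0,0,0],0.1],
    [[0,0,-1.5],[0,0,0],0.1],
    [[0,0,0],[0,0,0],0.1],
  ],
)

```text
clock: 13.25
eef_pos: [587.2, -49.3, 55.1]
tool_rot: [-3.141, -0.005, 1.661]
force: [0.0, 11.0, 0.2]
width: 15.0
gripper_force: 59.4
```

```bash
python3 eye.py
```

```text
13.25 [587.2 -49.3  55.1] [-3.141 -0.005  1.661] [ 0.  11.   0.2]
region [ 282  197  205  112 8963] [384. 265.] white in it 0 bbox 
region [ 334  201  101   76 5719] [385. 239.] white in it 5719 bbox [(np.int64(334), np.int64(434)), (np.int64(201), np.int64(276))]
region [  207   217   359   201 26413] [391. 355.] white in it 0 bbox
```

Request:
move_arm(
  plan=[
    [[0,0.3,-1.5],[0,0,0],0.1],
    [[0,0,-1.5],[0,0,0],0.1],
    [[0,0,-1.5],[0,0,0],0.1],
    [[0,0,-1.5],[0,0,0],0.1],
    [[0,0,0],[0,0,0],0.1],
  ],
)

```text
clock: 13.92
eef_pos: [587.8, -49.3, 49.9]
tool_rot: [3.141, -0.005, 1.661]
force: [-0.3, 9.9, 4.6]
width: 14.8
gripper_force: 60.1
```

```bash
python3 eye.py
```

```text
13.925 [587.8 -49.3  49.9] [ 3.141 -0.005  1.661] [-0.3  9.9  4.6]
region [ 428  175   51   63 1660] [451. 202.] white in it 1660 bbox [(np.int64(428), np.int64(478)), (np.int64(175), np.int64(237))]
region [  206   226   360   191 29722] [388. 353.] white in it 0 bbox 
region [ 326  251  103   76 5982] [377. 288.] white in it 5982 bbox [(np.int64(326), np.int64(428)), (np.int64(251), np.int64(326))]
```

Request:
move_arm(
  plan=[
    [[-0.4,0,-1.3],[0,0,0],0.1],
    [[0,0,-1.2],[0,0,0],0.1],
    [[0,0,-0.8],[0,0,0],0.1],
    [[0,0,0],[0,0,0],0.1],
    [[0,0,0],[0,0,0],0.1],
  ],
)

```text
clock: 14.6
eef_pos: [587.7, -49.5, 47.3]
tool_rot: [3.14, -0.005, 1.66]
force: [-0.2, 10.2, 8.0]
width: 15.2
gripper_force: 60.8
```

Request:
move_arm(
  plan=[
    [[0,0,-0.7],[0,0,0],0.1],
    [[0,0,0],[0,0,0],0.1],
    [[0,0,0],[0,0,0],0.1],
  ],
)

```text
clock: 14.98
eef_pos: [587.8, -49.5, 47.0]
tool_rot: [3.14, -0.005, 1.66]
force: [-2.9, 10.4, 12.1]
width: 14.8
gripper_force: 61.4
```

Request:
move_arm(
  plan=[
    [[0,1,0],[0,0,0],0.1],
    [[0,1,0],[0,0,0],0.1],
    [[0,0.5,0],[0,0,0],0.1],
    [[0,0,0],[0,0,0],0.1],
    [[0,0,0],[0,0,0],0.1],
  ],
)

```text
clock: 15.6
eef_pos: [587.8, -49.4, 47.1]
tool_rot: [3.14, -0.002, 1.659]
force: [-1.7, 7.4, 11.2]
width: 14.9
gripper_force: 61.2
```

```bash
python3 eye.py; python3 - <<'E'
from h import *
import glob
im=cams.get_image("wrist")
a=cv2.convertScaleAbs(cv2.resize(im[275:345,205:305],None,fx=6,fy=6,interpolation=cv2.INTER_CUBIC),alpha=1.5)
b=cv2.resize(im[30:130,190:310],None,fx=4.2,fy=4.2,interpolation=cv2.INTER_CUBIC)
b=b[:, :]
W=max(a.shape[0],b.shape[0]);p=lambda c:cv2.copyMakeBorder(c,0,W-c.shape[0],0,0,cv2.BORDER_CONSTANT)
o=np.hstack([p(a)[:,100:480],p(b)[:,:420]]);print(o.shape);cv2.imwrite("pics/last.png",o)
E
```

```text
15.6 [587.8 -49.4  47.1] [ 3.140e+00 -2.000e-03  1.659e+00] [-1.7  7.4 11.2]
region [ 428  172   59   89 3244] [457. 215.] white in it 3244 bbox [(np.int64(428), np.int64(486)), (np.int64(172), np.int64(260))]
region [ 282  196   49   56 1582] [305. 222.] white in it 1582 bbox [(np.int64(282), np.int64(330)), (np.int64(196), np.int64(251))]
region [  207   234   360   183 31421] [386. 351.] white in it 0 bbox 
region [ 326  278  105   75 6115] [378. 315.] white in it 6115 bbox [(np.int64(326), np.int64(430)), (np.int64(278), np.int64(352))]
(420, 800, 3)
```

View pics/last.png

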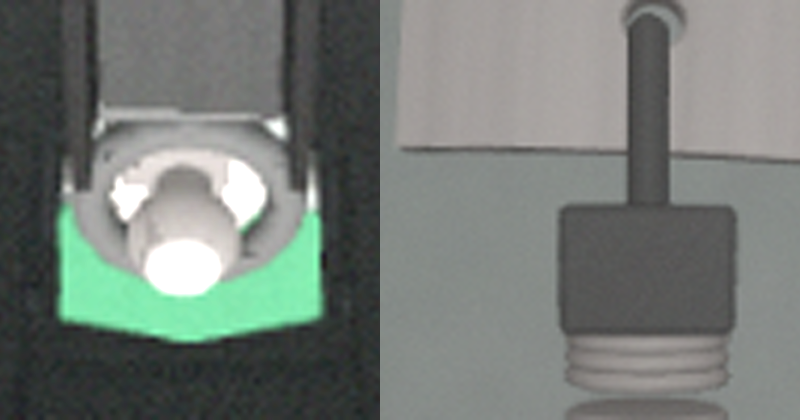

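The left half shows the post's head above the eye, with the neck and lit base inside the ring, so the eye is under the head. The right half shows the hook leg down in the hole, bearing on its post side. I'll ease off the downward push and let the eye draw onto the neck.

Request:
move_arm(
  plan=[
    [[0,0,0.5],[0,0,0],0.1],
    [[0,1,0],[0,0,0],0.1],
    [[0,1,0],[0,0,0],0.1],
    [[0,0,0],[0,0,0],0.1],
    [[0,0,0],[0,0,0],0.1],
  ],
)

```text
clock: 16.32
eef_pos: [587.8, -48.8, 47.4]
tool_rot: [3.139, -0.0, 1.658]
force: [-1.4, 3.5, 10.3]
width: 15.3
gripper_force: 60.9
```

Request:
move_arm(
  plan=[
    [[0,0,0.5],[0,0,0],0.1],
    [[0,1,0],[0,0,0],0.1],
    [[0,0,0],[0,0,0],0.1],
    [[0,0,0],[0,0,0],0.1],
  ],
)

```text
clock: 16.82
eef_pos: [588.0, -46.2, 47.8]
tool_rot: [3.139, -0.002, 1.66]
force: [-0.8, 6.8, 9.1]
width: 14.9
gripper_force: 60.9
```

```bash
python3 eye.py
```

```text
16.825 [588.  -46.2  47.8] [ 3.139e+00 -2.000e-03  1.660e+00] [-0.8  6.8  9.1]
region [ 405  160   76  112 4695] [444. 215.] white in it 4695 bbox [(np.int64(405), np.int64(480)), (np.int64(160), np.int64(271))]
region [  208   253   359   165 27729] [388. 353.] white in it 0 bbox 
region [ 319  309  103   68 5643] [370. 341.] white in it 5643 bbox [(np.int64(319), np.int64(421)), (np.int64(309), np.int64(376))]
```

Request:
move_arm(
  plan=[
    [[0,0.7,0.2],[0,0,0],0.1],
    [[0,0.7,0.2],[0,0,0],0.1],
    [[0,0,0],[0,0,0],0.1],
    [[0,0,0],[0,0,0],0.1],
  ],
)

```text
clock: 17.38
eef_pos: [588.0, -44.8, 48.0]
tool_rot: [3.139, -0.002, 1.66]
force: [-0.3, 6.7, 6.9]
width: 15.0
gripper_force: 60.6
```

Request:
move_arm(
  plan=[
    [[0,0.7,0],[0,0,0],0.1],
    [[0,0.7,0],[0,0,0],0.1],
    [[0,0,0],[0,0,0],0.1],
  ],
)

```text
clock: 17.75
eef_pos: [588.0, -44.7, 47.9]
tool_rot: [3.139, -0.001, 1.659]
force: [0.1, 5.1, 6.2]
width: 15.0
gripper_force: 60.5
```

Request:
move_arm(
  plan=[
    [[0,1,0],[0,0,0],0.1],
    [[0,1,0],[0,0,0],0.1],
    [[0,1,0],[0,0,0],0.1],
    [[0,0,0],[0,0,0],0.1],
  ],
)

```text
clock: 18.25
eef_pos: [588.0, -44.4, 47.8]
tool_rot: [3.139, 0.003, 1.657]
force: [0.8, -1.0, 5.3]
width: 15.3
gripper_force: 60.4
```

Request:
move_arm(
  plan=[
    [[0,0,0],[0,0,0],0.25],
    [[0,0,0],[0,0,0],0.35],
    [[0,0,0],[0,0,0],0.4],
    [[0,0,0],[0,0,0],0.4],
  ],
)

```text
clock: 18.75
eef_pos: [586.8, -41.8, 46.3]
tool_rot: [-3.141, 0.0, 1.659]
force: [0.2, -0.1, -0.0]
width: 34.2
gripper_force: 0.0
```

```bash
python3 eye.py
```

```text
18.75 [586.8 -41.8  46.3] [-3.141  0.     1.659] [ 0.2 -0.1 -0. ]
region [   43     0   232   294 47844] [173. 152.] white in it 47844 bbox [(np.int64(43), np.int64(274)), (np.int64(0), np.int64(293))]
region [  515     0   218   306 44685] [613. 163.] white in it 44685 bbox [(np.int64(515), np.int64(732)), (np.int64(0), np.int64(305))]
region [ 299  208  100   68 2453] [340. 236.] white in it 2453 bbox [(np.int64(299), np.int64(398)), (np.int64(208), np.int64(275))]
region [ 413  221   70   87 3427] [449. 263.] white in it 3427 bbox [(np.int64(413), np.int64(482)), (np.int64(221), np.int64(307))]
region [   46   292   266   112 19363] [170. 343.] white in it 0 bbox 
region [  446   312   280    95 15401] [598. 352.] white in it 0 bbox 
region [ 332  367  104   48 3497] [383. 392.] white in it 3497 bbox [(np.int64(332), np.int64(435)), (np.int64(367), np.int64(414))]
```

Released with no residual force. I'm raising straight up and checking from all views.

Request:
move_arm(
  plan=[
    [[0,0,10],[0,0,0],0.4],
    [[0,0,20],[0,0,0],0.4],
    [[0,0,40],[0,0,0],0.4],
    [[0,0,40],[0,0,0],0.4],
    [[0,-20,20],[0,0,0],0.4],
    [[0,-30,0],[0,0,0],0.4],
    [[0,0,0],[0,0,0],0.4],
    [[0,0,0],[0,0,0],0.4],
  ],
)

```text
clock: 19.8
eef_pos: [586.9, -90.9, 176.6]
tool_rot: [-3.142, -0.001, 1.659]
force: [-0.1, 0.4, 0.6]
width: 34.4
gripper_force: 0.0
```

```bash
python3 - <<'E'
from h import *
s=status.read_state();print(s["clock"],np.round(s["eef_pos"],1),np.round(s["force"],1))
T=wpose();im=cams.get_image("wrist");cv2.imwrite("pics/fin.png",im);np.save("T6.npy",T)
# expected pixels of features, and local brightness/colour profile along the line post->hole
for n,q in(("post top",[588.5,-80.5,71.5]),("hole",[577.5,55.5,60]),("eye",[588.1,-76.2,62]),("plug",[585.5,-45,70]),("coil",[582,0,70])): 
    u,v=wproj(T,q);print(n,np.round([u,v]),im[int(v)-1:int(v)+2,int(u)-1:int(u)+2].mean((0,1)).round())
# dark spring silhouette: pixels darker than the plate near the line, per row
g_=cv2.cvtColor(im,cv2.COLOR_BGR2GRAY)
for v in range(20,300,14):
    print(v,' '.join(f"{x:3d}" for x in g_[v,200:300:4]))
E
```

```text
19.8 [586.9 -90.9 176.6] [-0.1  0.4  0.6]
post top [257. 177.] [207. 210. 215.]
hole [258.  21.] [91. 93. 93.]
eye [257. 170.] [146. 150. 153.]
plug [257. 136.] [84. 85. 85.]
coil [258.  82.] [133. 136. 140.]
20  86  86  86  89  90 131 134 136 153 156 155 158 161 161 111  82 151 157 161 158 156 184 119 121 118
34  88  88  90  87  85 134 134 141 146 150 149 155 158 159 160  82 156 159 161 159 159 156 158 157 157
48  89  89  94  89  93 135 135 135 134 134 133 136 136  86  85  85  87  89 135 133 136 136 134 138 137
62  87  92  91  88 112 133 134 134 137 137 134 136 133 126 145 154 143 122 133 134 137 135 136 135 138
76  92  89  91  94 116 134 132 135 133 133 133 133 135 117 128 133 129 119 138 136 138 138 137 136 135
90 131 131 116  92 119 130 132 132 134 134 136 135 134 125 142 147 137 118 139 135 135 135 134 136 139
104 127 128 133 132 135 134 135 136 134 135 135 136 135 119 117 110 122 121 135 136 135 136 137 136 188
118  92  95  94  91 127 135 136 134 137 135 134 135 136 114 143 151 140 103 135 137 135 137 137 137 138
132 125  92  92  97 133 134 135 135 133 133 134 135 134  84  85  
[... 482 characters left out ...]
 132 133 130 132 132 134 133 131 134 131 132 133 134 133 134 137 136 136 134
216 133 132 131 131 134 131 133 129 130 130 132 133 130 131 132 132 130 131 135 133 135 132 134 132 134
230 132 131 133 130 132 132 134 135 130 130 132 130 132 130 133 132 132 132 133 132 134 133 133 131 132
244  41  93 102 100  41  37 130 131 130 132 133 130 133 132 133 134 134 131 134 134 132 131  42  72 100
258 100  98  97  39  38  34 131 134 132 132 131 134 134 133 134 134 135 136 136 136 136  78  40  39  92
272  39  77 135  44  33  38 132 131 133 132 134 134 134 136 134 135 136 136 135 134 137 137  36  37  55
286  37  38  32  50  33 131 133 133 133 133 131 134 135 135 135 136 136 134 136 135 134 133  37  41  43
```

The spring lies stretched and straight from the hole to the post, and the ring is round the post's neck. The robot is clear, so I'm handing in.

```bash
python3 -c "
from cell import ctrl
print(ctrl.finish_job())"
```

```text
the job is handed in; nothing more can be done
None
```

The job is handed in at about 20 s of the 61 s allowed: the hook is down in the tab's hole, the eye sits round the post's neck under its head, the stretched spring should hold the arm at its stop (its angle was not measured), and the robot is clear, though the hand-in returned no verdict.

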